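# Lock the shaft: line up the slotted disc and push the lock bar home

## Task

Lock the shaft of the fixture on the bench: push the pins on the slotted disc round until its slot lines up with the lock bar (either way round will do), then push the bar by its upright lug through the disc until it is fully home against the stop on the far side. Do it by pushing with the fingertips only: never grip the pins or the bar or lift it, leave the jar, tools and other things around it where they are, and finish with the hand clear.

Things in the scene. Friction and masses are not known exactly. Their poses are not given: they have to be found in the camera images.
- shaft_lock: Fixture fixed to the bench: grey plate 305 x 110 mm (x -205 to +100 mm) on four 12 mm feet, its top 22 mm above the bench. Origin: on the slotted disc's upright axis, at bench level. +x is the way the lock bar is pushed in, z up. From -x to +x it carries the bar's guide, the disc and the keeper.
- guide_strap (a point): Top centre of the steel strap over the guide: x -80 to -60 mm of the fixture, 57 mm wide, 54 mm above the bench (screw heads 56). Fixed. The aluminium guide is a channel at x -185 to -52 mm: floor 31 mm, walls 45 mm above the bench, 23 mm apart inside, 43 mm outside.
- end_stop (a point): Face of the keeper's end wall that stops the bar's nose, on the bar's centre line, 67 mm ahead of the disc's axis, 39 mm above the bench. Fixed. The keeper is a roofed pocket at x 49 to 77 mm of the fixture, 43 mm wide, 53 mm high.
- lock_disc (a joint): Turn of the slotted steel disc, rad, counter-clockwise from above; no end stops; it stays where left (friction 0.08 N m). The slot lines up with the bar at 0, pi or any multiple of pi. Disc radius 47 mm; its two half-moon cheeks (radius 45 mm) reach 49 mm above the bench; the slot between them is 24 mm wide, right across the middle.
- disc_top (a point): Centre of the disc, on its axis, 49 mm above the bench. Its x axis runs along the slot, z up; it turns with the disc.
- pin_a (a point): Top centre of one of the two upright steel pins for pushing the disc round: 12 mm in diameter (17 mm collar at the foot), from 49 to 90 mm above the bench, 31 mm from the disc's axis on the +y side of disc_top, at right angles to the slot.
- pin_b (a point): Top centre of the other, equal pin, opposite pin_a: 31 mm from the disc's axis on the -y side of disc_top.
- bar_lug (a point): Top edge, middle, of the back face of the upright lug at the rear of the dark steel lock bar, 91 mm above the bench. The lug is 12 mm thick, 32 mm wide, free from 47 to 91 mm above the bench. x points to the nose, z up. Starts at x -235 to -221 mm of the fixture; home at x = -98 mm, the lug then 6 mm short of the strap.
- bar_nose (a point): Tip of the bar's tapered nose, half-way up, 165 mm ahead of the lug's back face. The bar lies loose in the guide: 18 mm wide, 16 mm high, about 0.5 kg, slides with about 3 N. The nose narrows to 8 mm over its last 14 mm, so it centres a disc up to about 0.12 rad off by itself. Home: against end_stop.
- jar: Bystander: small screw-lid jar, 48 mm across, 56 mm high, on the robot's side of the fixture near the disc; origin under its centre.
- hex_set: Bystander: folding hex key set, 26 x 90 x 16 mm, lying on the robot's side of the fixture along the guide; origin under its centre.
- white_tape: Bystander: roll of white tape, 88 mm across, 25 mm high, to the right; origin under its centre.
- small_hammer: Bystander: hammer, 220 mm long, 25 mm high, lying to the right near the bench's edge; origin under its middle.
- green_bowl: Bystander: bowl, 134 mm across, 62 mm high, to the left; origin under its centre.
- bit_lantern: Bystander: upright stand of bits, 55 mm across, 151 mm high, far left; origin under its centre.
- pen: Bystander: marker pen, 135 mm long, 16 mm thick, lying behind the fixture; origin under its middle.

How it is judged:
By the outcome, as a careful person would: the job done as asked, in the order asked, and still so for the second after the job is handed in, with the robot touching nothing.
It also fails if it takes over 51 s, if anything falls off the work surface, if the arm or the gripper's body presses on something with over 40 N, if the wrist force passes 120 N, or if a joint passes its speed limit or range.

## Robot

A 6-joint arm with a two-finger parallel gripper is mounted at the origin on a cart in front of the work surface, level with it; the furniture and walls round the work are solid. World frame = base frame: x ahead of the robot, y to its left, z up, the work surface at z = 0. Lengths are in m, angles in rad, forces in N, time in s.
With the tool pointing down it reaches from about 0.375 to 0.975 m from the base axis. Payload 3.8 kg.
Tool frame: the origin (TCP) lies at the very end of the fingers, on their centre line; the grasp point (between the pads) lies 19 mm behind it; z points along the fingers, y is the direction in which the jaws open and shut (so a half turn about z gives the same grasp; the last joint's range is limited). The gripper opens to 88 mm and grips with 3 to 60 N. Pads are 18 mm wide; open, the fingers measure 123 mm over their backs; the gripper's body (75 mm by 187 mm) begins 45 mm behind the grasp point.
Start: joints at [-1.29, 0.264, 1.604, -0, 1.274, -0.037], TCP at [0.211, -0.641, 0.239] pointing down, gripper open.
Joint ranges: [-2.63, 2.63], [-0.94, 2.18], [0.31, 2.57], [-1.31, 4.45], [0, 2.66], [-2.55, 2.55]. Speed limits (rad/s): [2.57, 2.57, 3.14, 3.14, 3.14, 3.14].

## Interface

Orientations are given as a rotation vector (axis times angle).
In Python, from workcell import robot gives the robot as it stands. Calls block until the motion is done:
- robot.move_ptp(position, orientation): joint-space move of the TCP to a pose.
- robot.movel(position, v=0.15, ori=None, force_limit=None): straight line of the TCP; ori=None keeps the orientation; v is the mean speed in m/s. With force_limit (N) it stops when the force on the tool has changed by that much, and returns True; else False.
- robot.move_j(angles): joint-space move.
- robot.set_gripper(opening, grip_force=None): finger opening in m; grip_force is the grip in N (None keeps the last); returns when the fingers have stopped.
- robot.hold(seconds).
- robot.solve_ik(position, orientation): joint angles nearest the present ones, or None.
- robot.observe(): the state.
- robot.read_camera(name): name is "scene" or "top" or "wrist"; returns a dict with "frame" (420x560x3 uint8, blue, green, red), "z_map" (420x560 float32, m along the optical axis (not along the pixel's ray), 0 where there is no reading), "fov_y" (degrees; the focal length in pixels is half the picture's height over the tangent of half this angle, whatever the lens; pixels are square), "cx", "cy" (the principal point, pixels), "extrinsics" (4x4, takes a point from camera to world coordinates). Camera axes: x right, y down, z forward; pixel columns grow to the right and rows downward; lengths in m; the calibration is good to about 2 mm. The wrist camera is an equidistant fisheye: a pixel r from the principal point sees the ray r / f radians off the axis. A picture is of the moment at which its call begins.
A pose or a line that the arm cannot do raises robot.Unreachable and nothing moves.
- robot.job_done(): hands the job in, once; it reports no verdict.
Trained networks look in a picture, given as the dict that the camera call returned (one of the last four; its "shot" number tells which), for a name from the list of things; names that differ only in an ending like _2 or _b are one class to them, and where a whole thing is asked for, a point or a joint stands for the part that bears it (a point fixed in the world has none). Each returns a list of dicts, best first, with "p" (0 to 1); they miss things now and then, are a little off and sometimes report something else, mostly with a low value. They report only what shows in the picture. A call takes as long as a camera call.
- robot.find_in(picture, name): "uv" ([column, row] in pixels, amid what is visible of it).
- robot.mark_of(picture, name): "uv" ([column, row] in pixels: a listed point, or the origin of a listed thing).
The state is a dict: "clock": time; "q": joint angles; "joint_velocities": joint speeds; "effort": joint torques, N m; "eef_pos": TCP position; "tool_rot": TCP orientation; "ft_force": force on the tool from outside, world axes, zero at the start; "wrist_torque": the same for the moment, N m; "opening": finger opening in m.
Only numpy, scipy, OpenCV 4.12 (cv2) and the standard library are available. Lean on these libraries where they do the work, as an engineer would, in place of code of your own. Each camera call takes 0.05 s, during which the arm holds its last target.

## Working session

There is one attempt and no reset: what is moved stays moved. The work goes in short steps, each a Python script; the robot and the scene stay as the last script left them, time stands still between calls to the robot, and variables do not carry over. Pictures are saved under pics/ and viewed, and the job is handed in when it is done.

```bash
mkdir -p pics; ls; cat > h.py <<'E'
import numpy as np, cv2
from workcell import robot
def w(p,uv,z=None):
    "pixel->world, pinhole; z: intersect with world height, else depth map"
    H=p["frame"].shape[0]; f=H/2/np.tan(np.radians(p["fov_y"])/2)
    T=np.array(p["extrinsics"]); d=np.array([(uv[0]-p["cx"])/f,(uv[1]-p["cy"])/f,1.])
    if z is None: return T[:3,3]+T[:3,:3]@(d*p["z_map"][int(round(uv[1])),int(round(uv[0]))])
    r=T[:3,:3]@d; return T[:3,3]+r*(z-T[2,3])/r[2]
def px(p,P):
    H=p["frame"].shape[0]; f=H/2/np.tan(np.radians(p["fov_y"])/2)
    T=np.array(p["extrinsics"]); c=T[:3,:3].T@(np.array(P)-T[:3,3]); return [p["cx"]+f*c[0]/c[2],p["cy"]+f*c[1]/c[2]]
E
python3 - <<'E'
from h import *
np.set_printoptions(precision=4,suppress=True)
print(robot.observe())
Z=dict(guide_strap=.054,end_stop=.039,disc_top=.049,pin_a=.09,pin_b=.09,bar_lug=.091,bar_nose=.039,shaft_lock=0,jar=0,hex_set=0,pen=0,white_tape=0,green_bowl=0)
for n in ("top","scene"):
    p=robot.read_camera(n); cv2.imwrite(f"pics/{n}1.png",p["frame"]); print(n,p["fov_y"],p["cx"],p["cy"]);print(np.array(p["extrinsics"]))
    for k,z in Z.items():
        for m in robot.mark_of(p,k)[:3]: print(k,np.array(m["uv"]),round(m["p"],2),w(p,m["uv"],z),w(p,m["uv"]))
E
```

```text
pics
{'clock': 0.0, 'q': array([-1.2899,  0.2647,  1.6054, -0.    ,  1.2737, -0.0369]), 'joint_velocities': array([ 0.    ,  0.0015, -0.0009,  0.002 , -0.0005,  0.0012]), 'effort': array([ -0.0031, -50.2112, -35.6873,   0.0729,   0.0292,  -0.0002]), 'eef_pos': array([ 0.2107, -0.6405,  0.2374]), 'tool_rot': array([-3.0998, -0.4968,  0.0005]), 'ft_force': array([-0.3635,  0.8712,  0.2926]), 'wrist_torque': array([ 0.008 , -0.0151,  0.0097]), 'opening': 0.08801039048240057}
top 50.13776779981317 285.11411606188443 210.58904224263597
[[ 0.0273 -0.989   0.1453  0.3812]
 [-0.9996 -0.028  -0.0027  0.021 ]
 [ 0.0068 -0.1452 -0.9894  1.355 ]
 [ 0.      0.      0.      1.    ]]
guide_strap [287.3 225.5] 0.61 [0.5286 0.0099 0.054 ] [0.5288 0.0098 0.0521]
guide_strap [393.4 264.4] 0.42 [ 0.4244 -0.2989  0.054 ] [ 0.4253 -0.306   0.0253]
guide_strap [158.  214.3] 0.29 [0.5509 0.3882 0.054 ] [0.5568 0.4009 0.0087]
end_stop [331.8 238.2] 0.56 [ 0.4964 -0.122   0.039 ] [ 0.4955 -0.1209  0.0495]
end_stop [314.1 226.3] 0.54 [ 0.5301 -0.0693  0.039 ] [ 0.5313 -0.07    0.029 ]
disc_top [313.6 227.5] 0.
[... 2465 characters left out ...]
0205 0.0541]
bar_nose [336.7 216.5] 0.41 [ 0.4894 -0.1158  0.039 ] [ 0.4797 -0.1049  0.048 ]
shaft_lock [313.3 233.7] 0.74 [ 0.5105 -0.0532  0.    ] [ 0.4819 -0.0246  0.0274]
jar [357.5 255.1] 0.67 [ 0.3733 -0.0733  0.    ] [ 0.3734 -0.0734 -0.0001]
jar [335.9 215.8] 0.36 [ 0.5353 -0.1636  0.    ] [ 0.4816 -0.1037  0.0498]
hex_set [275.5 272.7] 0.97 [0.4486 0.1263 0.    ] [0.4415 0.132  0.0074]
pen [198.4 227. ] 0.57 [0.7301 0.1649 0.    ] [0.7204 0.17   0.0071]
white_tape [341.6 184.1] 0.69 [ 0.6566 -0.3137  0.    ] [ 0.6315 -0.2852  0.02  ]
white_tape [274.3 275.7] 0.54 [0.4419 0.1354 0.    ] [0.441  0.1361 0.0009]
green_bowl [145.1 300. ] 0.88 [0.5553 0.4031 0.    ] [0.458  0.4357 0.0878]
```

```bash
python3 - <<'E'
import cv2
a=cv2.imread("pics/top1.png"); cv2.imwrite("pics/top1c.png",cv2.resize(a[140:310,180:380],None,fx=4,fy=3.5,interpolation=2))
a=cv2.imread("pics/scene1.png"); cv2.imwrite("pics/scene1c.png",cv2.resize(a[150:300,180:400],None,fx=3.6,fy=3.6,interpolation=2))
E
```

```text
(no output)
```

View pics/top1c.png

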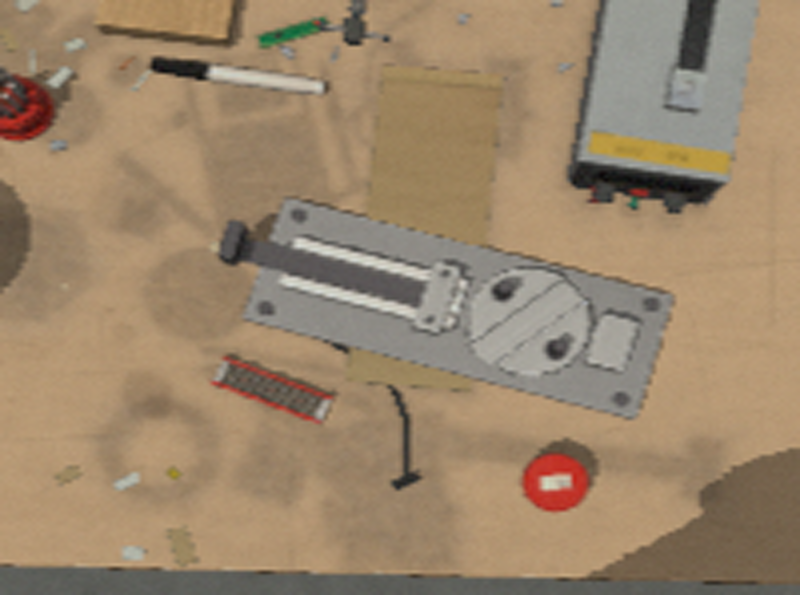

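View pics/scene1c.png

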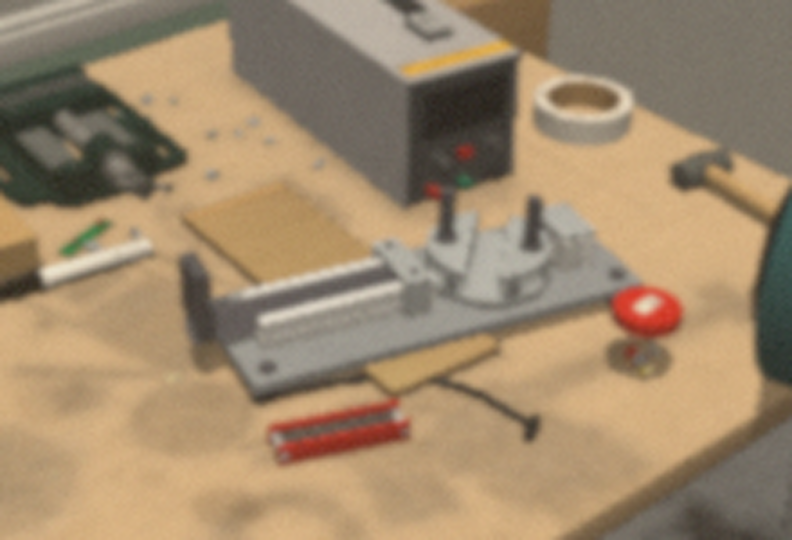

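View pics/scene1.png

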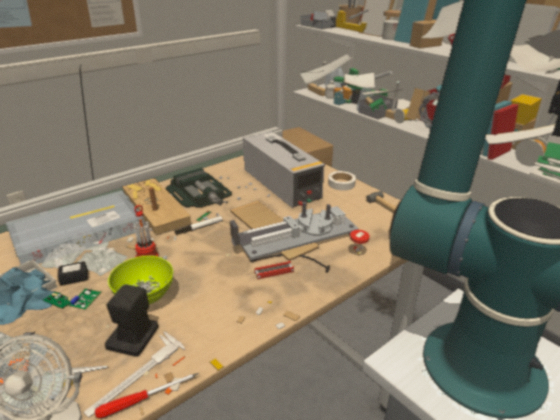

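The pictures show the fixture running left to right. The lug is at top pixel (231,209), the slot sits about 46° off the bar, and the jar is at (317,277). There's a tall box behind and to the right of the fixture. I'll check the box's height, then take a close wrist view.

```bash
cat >> h.py <<'E'
def wf(p,uv,z):
    "fisheye pixel->world at height z"
    H=p["frame"].shape[0]; f=H/2/np.tan(np.radians(p["fov_y"])/2)
    T=np.array(p["extrinsics"]); d=np.array([uv[0]-p["cx"],uv[1]-p["cy"]]); r=np.hypot(*d); a=r/f
    v=np.array([*(np.sin(a)*d/max(r,1e-9)),np.cos(a)]); v=T[:3,:3]@v
    return T[:3,3]+v*(z-T[2,3])/v[2]
def ori(deg): a=np.radians(deg/2); return np.pi*np.array([np.cos(a),np.sin(a),0])
E
python3 - <<'E'
from h import *
np.set_printoptions(precision=4,suppress=True)
p=robot.read_camera("top")
for uv in [(327,187),(327,170),(345,187),(358,187),(345,150)]: print(uv,w(p,uv))
print(robot.solve_ik([0.47,-0.02,0.33],ori(76)))
robot.move_ptp([0.47,-0.02,0.33],ori(76))
print(robot.observe()["clock"],robot.observe()["q"])
Z=dict(guide_strap=.054,end_stop=.039,disc_top=.049,pin_a=.09,bar_lug=.091,bar_nose=.039,shaft_lock=0,jar=0)
p=robot.read_camera("wrist"); cv2.imwrite("pics/wr1.png",p["frame"]); print(p["fov_y"],p["cx"],p["cy"]);print(np.array(p["extrinsics"]))
for k,z in Z.items():
    for m in robot.mark_of(p,k)[:2]: print(k,np.array(m["uv"]),round(m["p"],2),wf(p,m["uv"],z))
E
```

```text
(327, 187) [ 0.6364 -0.0997  0.1021]
(327, 170) [ 0.6805 -0.0969  0.1245]
(345, 187) [ 0.6343 -0.1485  0.1194]
(358, 187) [ 0.6348 -0.1846  0.1221]
(345, 150) [ 0.7409 -0.1475  0.121 ]
[-0.0955 -0.1766  1.8966 -0.      1.4216  0.1489]
3.8667 [-0.0966 -0.176   1.8964 -0.0003  1.4214  0.1488]
65.70646984690485 275.69620473645915 216.12576725398944
[[ 0.9696 -0.2352 -0.0669  0.486 ]
 [-0.2445 -0.9334 -0.2628  0.0462]
 [-0.0006  0.2712 -0.9625  0.4755]
 [ 0.      0.      0.      1.    ]]
guide_strap [314.2 149.8] 0.86 [0.527  0.0055 0.054 ]
end_stop [308.6 239.2] 0.89 [ 0.4929 -0.1177  0.039 ]
disc_top [311.  204.3] 0.97 [ 0.5068 -0.0658  0.049 ]
pin_a [333.6 187.2] 0.98 [ 0.5365 -0.0408  0.09  ]
pin_a [298.3 223.3] 0.7 [ 0.4842 -0.0749  0.09  ]
bar_lug [319.7  20.3] 0.81 [0.5685 0.1617 0.091 ]
bar_nose [320.5 154. ] 0.67 [ 0.5355 -0.0034  0.039 ]
shaft_lock [310.3 193.7] 0.6 [ 0.5118 -0.0624  0.    ]
jar [237.3  78.9] 0.75 [0.4496 0.1292 0.    ]
jar [228.2 227.7] 0.69 [ 0.3772 -0.0837  0.    ]
```

View pics/wr1.png

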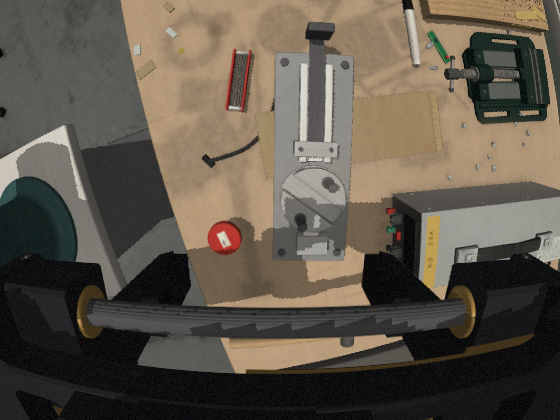

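```bash
python3 - <<'E'
from h import *
np.set_printoptions(precision=4,suppress=True)
p=robot.read_camera("wrist"); a=p["frame"]
cv2.imwrite("pics/wr2a.png",cv2.resize(a[40:170,250:370],None,fx=4.6,fy=4.6,interpolation=2))
cv2.imwrite("pics/wr2b.png",cv2.resize(a[150:270,250:370],None,fx=5,fy=5,interpolation=2))
for n in ("screw",):
  for uv in [(286,62),(345,65),(284,251.5),(336.5,252)]: print(uv,wf(p,uv,.023))
E
```

```text
(286, 62) [0.5216 0.1322 0.023 ]
(345, 65) [0.6009 0.111  0.023 ]
(284, 251.5) [ 0.4532 -0.1332  0.023 ]
(336.5, 252) [ 0.5303 -0.1541  0.023 ]
```

View pics/wr2a.png

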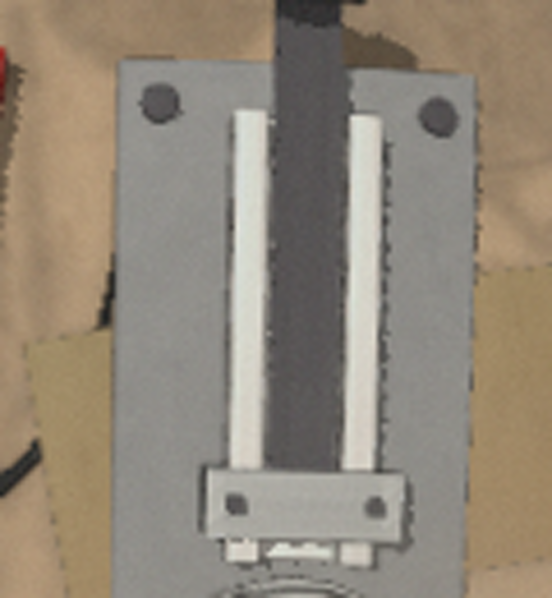

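View pics/wr2b.png

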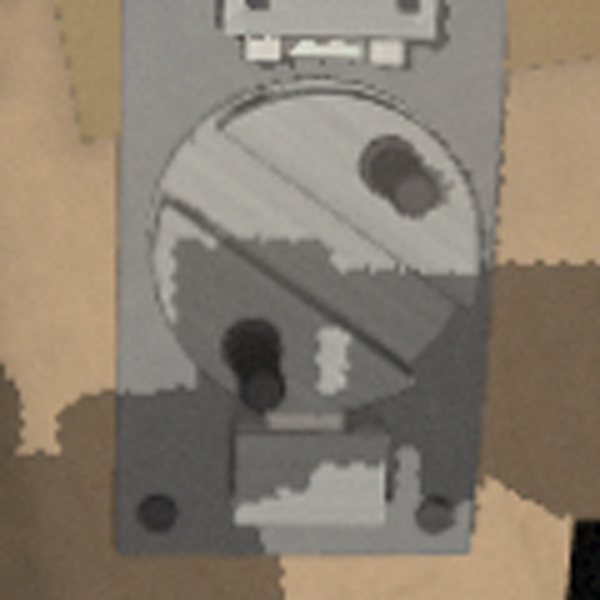

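```bash
python3 - <<'E'
from h import *
np.set_printoptions(precision=4,suppress=True)
p=robot.read_camera("wrist")
A=lambda c,z:wf(p,(250+c[0]/4.6,40+c[1]/4.6),z)[:2]
B=lambda c,z:wf(p,(250+c[0]/5,150+c[1]/5),z)[:2]
s=[A((160,103),.023),A((437,117),.023),B((157,512),.023),B((435,512),.023)]
t=(s[0]+s[1])/2;b=(s[2]+s[3])/2;e=(b-t)/np.linalg.norm(b-t);ang=np.degrees(np.arctan2(e[1],e[0]))
print("screw",s,np.linalg.norm(b-t),ang, t+.69*(b-t))
P=[B((413,188),.09),B((262,390),.09)];d=P[0]-P[1]
print("pins",P,np.linalg.norm(d),np.degrees(np.arctan2(d[1],d[0])),(P[0]+P[1])/2)
Q=[B((390,165),.049),B((253,345),.049)]; print("feet",Q)
for u,v in [((165,197),(410,375)),((217,125),(470,305))]:
    U,V=B(u,.049),B(v,.049);print("slot",np.degrees(np.arctan2(*(U-V)[::-1])),np.linalg.norm(U-V),(U+V)/2)
E
```

```text
screw [array([0.5199, 0.1321]), array([0.6008, 0.1105]), array([ 0.4491, -0.1337]), array([ 0.5309, -0.1549])] 0.2747223129990682 -104.82864834236325 [ 0.5118 -0.062 ]
pins [array([ 0.5352, -0.0404]), array([ 0.4878, -0.0815])] 0.06279289080830577 40.97267637662344 [ 0.5115 -0.0609]
feet [array([ 0.5356, -0.042 ]), array([ 0.4885, -0.0819])]
slot 129.80301585708935 0.08463742137677084 [ 0.502  -0.0686]
slot 131.0179193518143 0.08609645742068864 [ 0.5212 -0.053 ]
```

```bash
cat >> h.py <<'E'
O=np.array([.5116,-.0615]); TH=np.radians(-104.8); ex=np.array([np.cos(TH),np.sin(TH)]); ey=np.array([-ex[1],ex[0]])
def F(x,y,z): return [*(O+x*ex+y*ey),z]
def inv(P): d=np.array(P[:2])-O; return np.array([d@ex,d@ey])
TO=ori(75.2)
E
python3 - <<'E'
from h import *
np.set_printoptions(precision=4,suppress=True)
robot.set_gripper(0.0,5)
print(robot.observe()["opening"],robot.observe()["clock"])
robot.move_ptp(F(.053,-.026,.16),TO)
p=robot.read_camera("scene"); cv2.imwrite("pics/s2.png",cv2.resize(p["frame"][130:290,200:420],None,fx=3.6,fy=3.6))
p=robot.read_camera("wrist"); cv2.imwrite("pics/w3.png",p["frame"])
print(robot.observe()["clock"],robot.observe()["q"])
E
```

```text
0.0006872514889697972 5.7167
6.6 [-0.2711 -0.0354  2.0823  0.0003  1.0902 -0.0135]
```

View pics/s2.png

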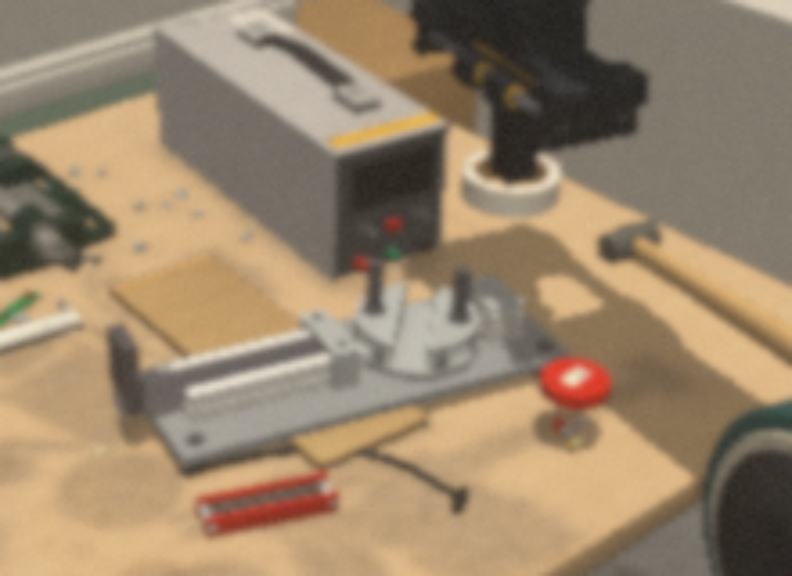

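View pics/w3.png

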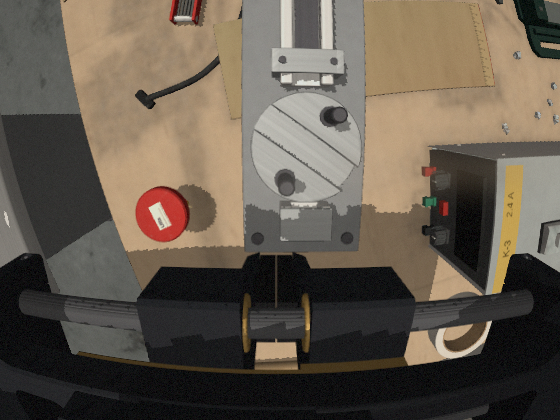

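The wrist view shows the closed fingertips at about (276,258), just past the keeper. The near pin is at (286,180), clear of them. I'll go down and push it.

```bash
python3 - <<'E'
from h import *
np.set_printoptions(precision=4,suppress=True)
print(robot.movel(F(.053,-.026,.064),v=.1,force_limit=10))
print(robot.movel(F(.040,-.026,.064),v=.05,force_limit=15))
for x in (.030,.022,.0175):
    print(x,robot.movel(F(x,-.026,.064),v=.04,force_limit=15),robot.observe()["ft_force"],inv(robot.observe()["eef_pos"]))
p=robot.read_camera("wrist"); cv2.imwrite("pics/w4.png",p["frame"])
for k in("pin_a","disc_top"):
    for m in robot.mark_of(p,k)[:2]:
        P=wf(p,m["uv"],.09 if k=="pin_a" else .049); print(k,m["uv"],m["p"],inv(P))
print(robot.observe()["clock"])
E
```

```text
False
False
0.03 True [-1.1959 -1.4295  1.4313] [ 0.0392 -0.028 ]
0.022 True [-0.4025 -2.0948  1.8481] [ 0.0382 -0.0293]
0.0175 True [-0.5407 -0.0121 -0.4646] [ 0.034  -0.0315]
pin_a [345.3, 54.3] 0.71 [-0.0626 -0.0077]
pin_a [292.1, 260.0] 0.63 [ 0.0159 -0.0257]
9.0333
```

View pics/w4.png

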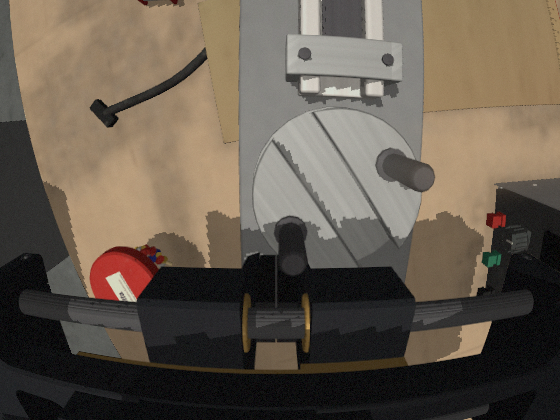

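```bash
python3 - <<'E'
from h import *
np.set_printoptions(precision=4,suppress=True)
s=robot.observe();print(s["clock"],inv(s["eef_pos"]),s["eef_pos"],s["ft_force"],s["tool_rot"],TO,s["opening"],s["joint_velocities"])
robot.hold(.3)
s=robot.observe();print(s["clock"],inv(s["eef_pos"]),s["eef_pos"],s["ft_force"],s["wrist_torque"],s["opening"])
p=robot.read_camera("wrist"); a=p["frame"]; cv2.imwrite("pics/w5.png",cv2.resize(a[90:300,200:440],None,fx=3,fy=2.8,interpolation=2))
print(p["extrinsics"])
E
```

```text
9.0333 [ 0.0344 -0.0317] [ 0.4721 -0.0867  0.0623] [-0.193  -0.5746 -0.3826] [-2.4798 -1.9233  0.0357] [2.4891 1.9168 0.    ] 0.0007307742282705016 [-0.0024  0.0005 -0.0004 -0.0022  0.0005 -0.0003]
9.3333 [ 0.0347 -0.0317] [ 0.4721 -0.087   0.0623] [-0.1241  0.805   0.8849] [-0.0172 -0.0502  0.0712] 0.0007519785559464648
[[ 0.9679 -0.2355 -0.0875  0.4913]
 [-0.2507 -0.9287 -0.2734 -0.0186]
 [-0.0169  0.2865 -0.9579  0.2069]
 [ 0.      0.      0.      1.    ]]
```

View pics/w5.png

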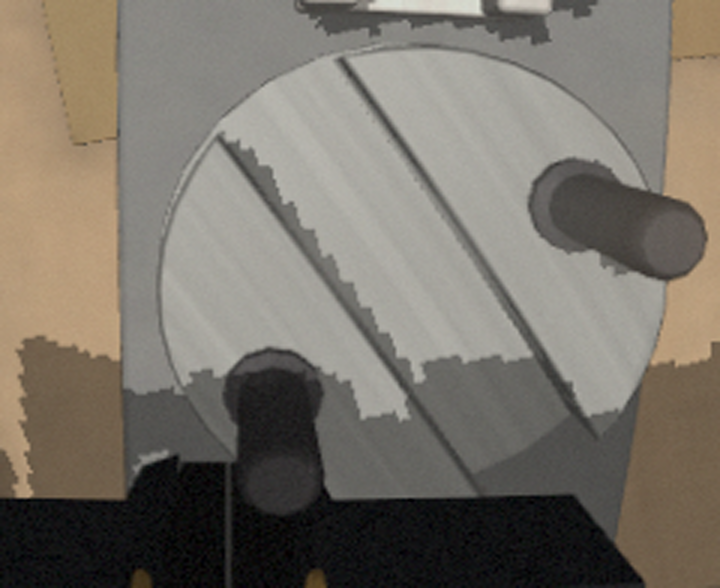

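```bash
python3 - <<'E'
from h import *
np.set_printoptions(precision=4,suppress=True)
for x in (.028,.022,.0175):
    print(x,robot.movel(F(x,-.030,.064),v=.03,ori=TO,force_limit=35)); s=robot.observe(); print(s["ft_force"],inv(s["eef_pos"]),s["eef_pos"][2],s["tool_rot"])
p=robot.read_camera("wrist"); a=p["frame"]; cv2.imwrite("pics/w6.png",cv2.resize(a[30:300,180:440],None,fx=2.8,fy=2.2,interpolation=2))
print(robot.observe()["clock"])
E
```

```text
0.028 False
[-0.0477 -0.6147 -0.6104] [ 0.028  -0.0302] 0.06384109164842003 [-2.4893 -1.9161 -0.0004]
0.022 False
[-3.6139 -3.7333 -0.9285] [ 0.0223 -0.031 ] 0.06357513428997688 [-2.4876 -1.9167  0.0031]
0.0175 False
[-1.6089 -2.0779  0.3862] [ 0.0175 -0.0302] 0.06381776229838935 [-2.4886 -1.9169  0.0005]
10.4667
```

View pics/w6.png

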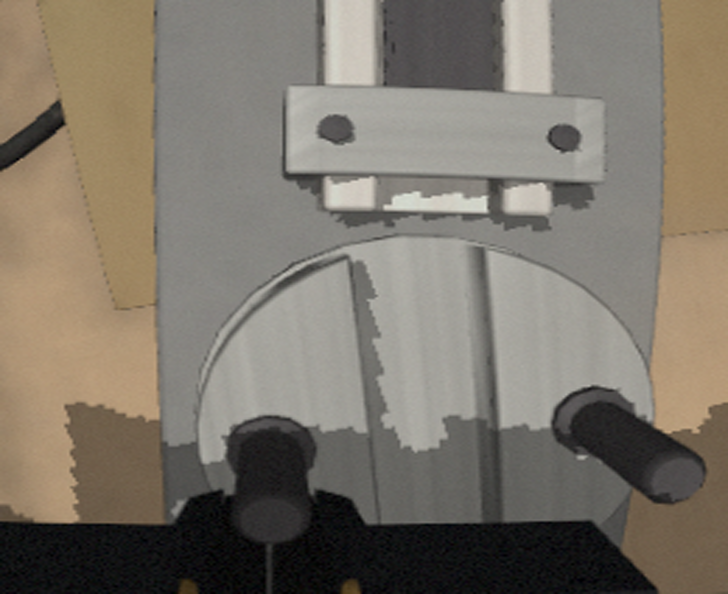

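```bash
python3 - <<'E'
from h import *
np.set_printoptions(precision=4,suppress=True)
p=robot.read_camera("wrist")
B=lambda c,z:inv(wf(p,(180+c[0]/2.8,30+c[1]/2.2),z)[:2])
for u,v in [((350,265),(378,520)),((484,252),(496,520)),((468,250),(484,520))]:
    U,V=B(u,.049),B(v,.049); print(U,V,np.degrees(np.arctan2((V-U)[1],(V-U)[0])))
print("strap",B((288,87),.054),B((604,98),.054),"walls",B((325,20),.045),B((325,85),.045),B((552,20),.045),B((552,85),.045))
a,b=B((271,522),.09),B((680,478),.09);print("pins",a,b,np.linalg.norm(a-b),np.degrees(np.arctan2(*(b-a)))) 
E
```

```text
[-0.0396 -0.0165] [ 0.0224 -0.0097] 6.280788097164411
[-0.0431  0.0076] [0.0229 0.014 ] 5.534460643026824
[-0.0434  0.0046] [0.0229 0.0115] 5.930573669973991
strap [-0.0789 -0.0276] [-0.0796  0.0281] walls [-0.0969 -0.0207] [-0.0811 -0.0208] [-0.0997  0.0215] [-0.0834  0.0211]
pins [ 0.0039 -0.0306] [-0.0037  0.0314] 0.0624539818719507 -7.009360998197038
```

```bash
python3 - <<'E'
from h import *
np.set_printoptions(precision=4,suppress=True)
print(robot.movel(F(.0142,-.030,.064),v=.02,ori=TO,force_limit=35)); s=robot.observe(); print(s["ft_force"],inv(s["eef_pos"]))
robot.movel(F(.030,-.030,.064),v=.08)
robot.movel(F(.040,-.030,.15),v=.15)
p=robot.read_camera("wrist"); a=p["frame"]; cv2.imwrite("pics/w7.png",cv2.resize(a[30:280,180:440],None,fx=2.8,fy=2.2,interpolation=2))
print(robot.observe()["clock"])
E
```

```text
False
[-2.1446 -2.5191 -0.5081] [ 0.0141 -0.0298]
11.9583
```

View pics/w7.png

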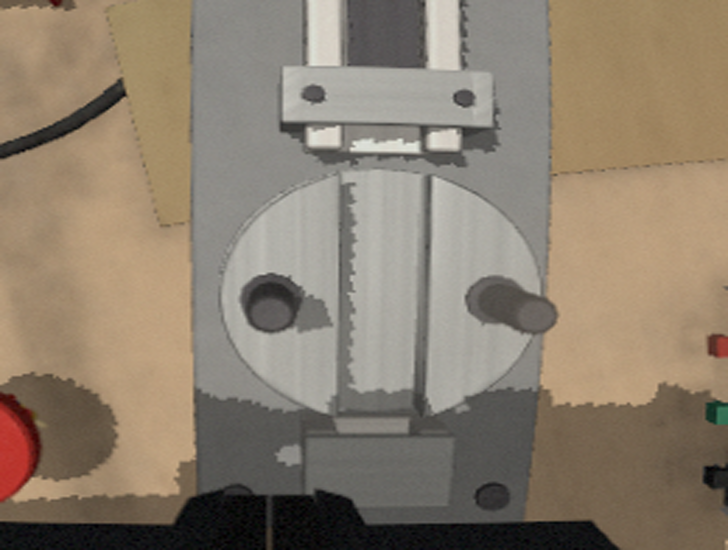

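```bash
python3 - <<'E'
from h import *
np.set_printoptions(precision=4,suppress=True)
p=robot.read_camera("wrist")
B=lambda c,z:inv(wf(p,(180+c[0]/2.8,30+c[1]/2.2),z)[:2])
for u,v in [((340,180),(338,410)),((431,178),(426,412))]:
    U,V=B(u,.049),B(v,.049); print(U,V,np.degrees(np.arctan2((V-U)[1],(V-U)[0])))
a,b=B((270,313),.09),B((537,315),.09);print("pins",a,b,np.degrees(np.arctan2(*(b-a)))) 
robot.move_ptp(F(-.262,0,.17),TO)
p=robot.read_camera("wrist"); a=p["frame"]; cv2.imwrite("pics/w8.png",a)
for m in robot.mark_of(p,"bar_lug")[:2]: print(m, inv(wf(p,m["uv"],.091)))
p=robot.read_camera("top"); cv2.imwrite("pics/t8.png",cv2.resize(p["frame"][140:310,180:380],None,fx=4,fy=3.5))
s=robot.observe();print(s["clock"],s["q"],inv(s["eef_pos"]))
E
```

```text
[-0.0403 -0.0129] [ 0.0405 -0.0126] 0.27519793787407715
[-0.0417  0.0116] [0.0413 0.0125] 0.647568719334317
pins [-0.0001 -0.0316] [-0.0002  0.0306] -0.15900045839602497
{'uv': [279.5, 261.7], 'p': 0.68} [-0.2308  0.0016]
13.325 [ 0.277   0.192   1.8223 -0.0003  1.1277  0.5374] [-0.2605  0.0003]
```

View pics/w8.png

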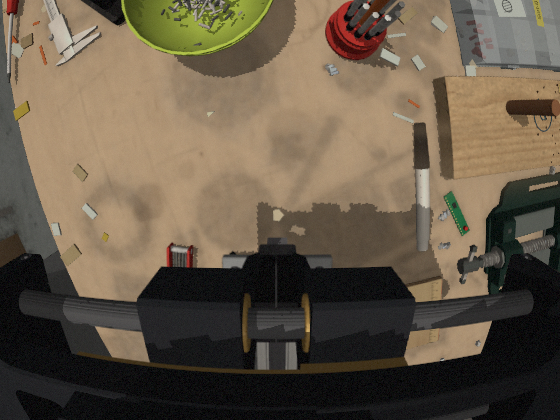

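```bash
python3 - <<'E'
from h import *
np.set_printoptions(precision=4,suppress=True)
def st(): s=robot.observe(); print(round(s["clock"],2),s["ft_force"],inv(s["eef_pos"]),s["eef_pos"][2])
print(robot.movel(F(-.262,0,.060),v=.12,force_limit=15)); st()
print(robot.movel(F(-.243,0,.060),v=.05,force_limit=25)); st()
for x,v in ((-.20,.05),(-.165,.05),(-.14,.05),(-.122,.04)):
    r=robot.movel(F(x,0,.060),v=v,ori=TO,force_limit=30); print(x,r); st()
    if r: break
p=robot.read_camera("top"); cv2.imwrite("pics/t9.png",cv2.resize(p["frame"][140:310,180:380],None,fx=4,fy=3.5))
E
```

```text
False
14.39 [ 0.4405 -0.1294 -0.1345] [-0.2624  0.0007] 0.060890284523772056
False
14.93 [ 0.047  -0.241   0.1246] [-0.2427  0.0001] 0.06017624450201561
-0.2 False
15.93 [ 0.1296  0.4012 -0.5553] [-0.1994 -0.0002] 0.059782182962067366
-0.165 False
16.78 [ 0.4481  0.2149 -0.5057] [-0.1646  0.0002] 0.060166721383087644
-0.14 False
17.43 [ 0.5652 -0.018  -0.1889] [-0.1392 -0.0002] 0.05986553059111725
-0.122 False
18.03 [ 0.3207  1.4329 -0.3583] [-0.1214 -0.    ] 0.05994419555738915
```

View pics/t9.png

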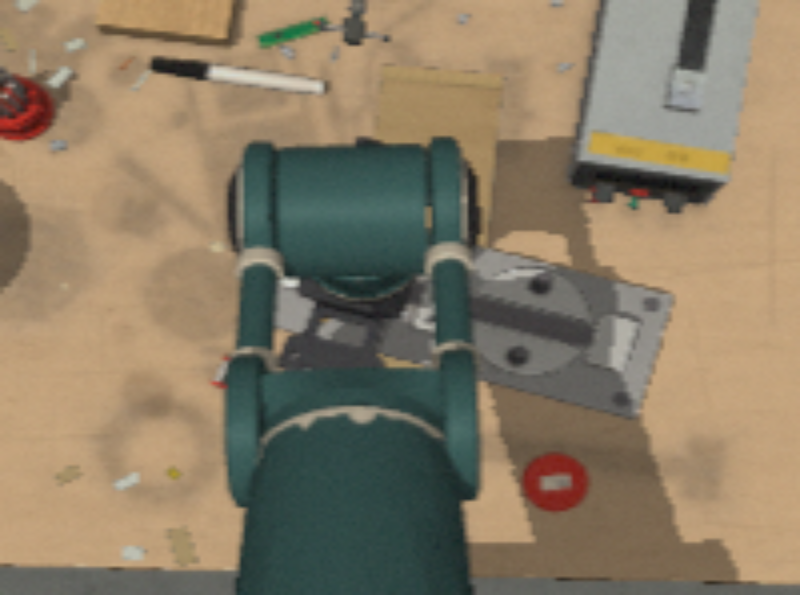

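The bar is running through the slot, with its nose at about (590,335) in the crop, close to the keeper. Next is the last push against the stop.

```bash
python3 - <<'E'
from h import *
np.set_printoptions(precision=4,suppress=True)
def st(): s=robot.observe(); print(round(s["clock"],2),s["ft_force"],inv(s["eef_pos"]),s["eef_pos"][2])
for x in (-.114,-.110,-.107,-.104,-.101):
    r=robot.movel(F(x,0,.060),v=.02,ori=TO,force_limit=25); print(x,r); st()
    if r: break
E
```

```text
-0.114 False
18.63 [ 0.1583  0.3351 -0.5783] [-0.1135 -0.0003] 0.05972316664701782
-0.11 False
18.98 [ 0.086   1.3557 -0.0559] [-0.1096 -0.0001] 0.05999157691668585
-0.107 False
19.28 [ 3.1368  8.3937 -1.9598] [-0.1089  0.0005] 0.06041545135510487
-0.104 False
19.58 [ 3.7963 17.9912 -0.2632] [-0.1086  0.0015] 0.06145860828728239
-0.101 False
19.88 [ 5.4826 26.7212 -2.0215] [-0.1084  0.0017] 0.06167488757555413
```

Force builds up to 27 N with no further travel, at x ≈ -109 mm (expected about -107). I'll back off and check.

```bash
python3 - <<'E'
from h import *
np.set_printoptions(precision=4,suppress=True)
robot.movel(F(-.14,0,.061),v=.08)
robot.movel(F(-.15,0,.2),v=.15)
robot.move_ptp(F(-.0,-.0,.30),TO)
def show(i):
  p=robot.read_camera("wrist"); a=p["frame"]; cv2.imwrite(f"pics/w{i}.png",a)
  for k,z in(("bar_lug",.091),("bar_nose",.039),("end_stop",.039),("guide_strap",.054),("pin_a",.09)):
    for m in robot.mark_of(p,k)[:2]: print(k,m["uv"],m["p"], inv(wf(p,m["uv"],z)))
show(10)
robot.move_ptp([.45,-.35,.35],TO)
p=robot.read_camera("top"); cv2.imwrite("pics/t10.png",cv2.resize(p["frame"][140:310,180:380],None,fx=4,fy=3.5,interpolation=2))
p=robot.read_camera("scene"); cv2.imwrite("pics/s10.png",cv2.resize(p["frame"][150:300,180:400],None,fx=3.6,fy=3.6,interpolation=2))
print(robot.observe()["clock"])
E
python3 -c "
import cv2;a=cv2.imread('pics/w10.png');cv2.imwrite('pics/w10c.png',cv2.resize(a[30:280,200:400],None,fx=3.5,fy=2.4))"
```

```text
bar_lug [282.0, 101.1] 0.85 [-0.0973  0.005 ]
bar_lug [273.2, 232.1] 0.59 [ 0.0493 -0.0049]
bar_nose [277.1, 233.2] 0.62 [ 0.0682 -0.0004]
end_stop [276.2, 232.1] 0.75 [ 0.0667 -0.0016]
guide_strap [276.0, 125.5] 0.64 [-0.0709 -0.0015]
pin_a [250.3, 187.6] 0.64 [-0.0024 -0.0302]
pin_a [304.9, 189.7] 0.58 [0.0001 0.0305]
23.9
```

View pics/w10c.png

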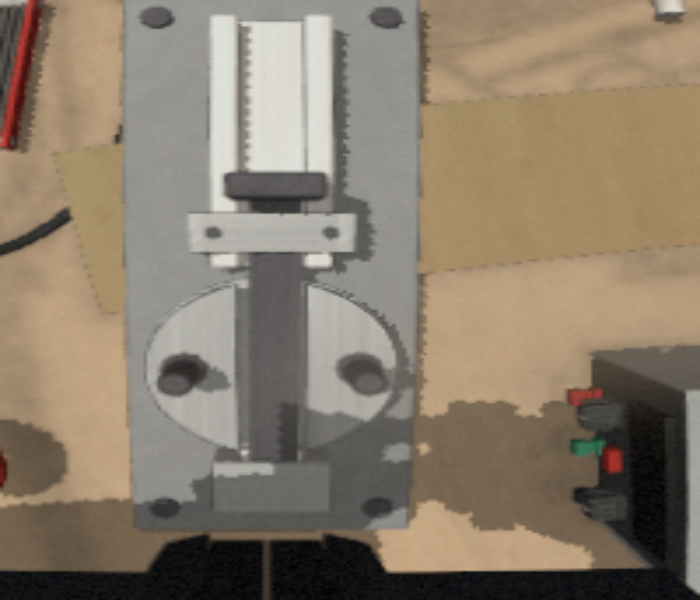

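View pics/t10.png

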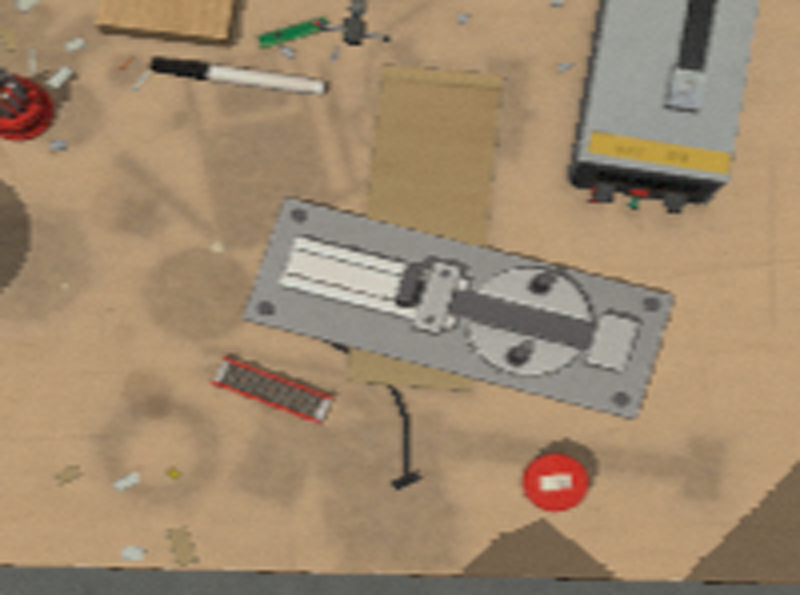

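View pics/s10.png

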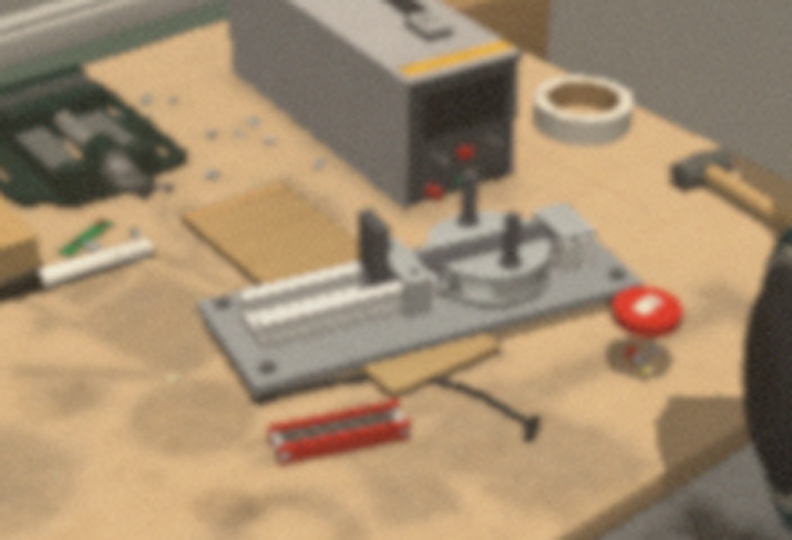

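```bash
python3 -c "
from h import *
robot.hold(.2); s=robot.observe(); print(s['clock'],s['eef_pos'],s['joint_velocities'].round(3)); print(robot.job_done())"
```

```text
24.1 [ 0.45048051 -0.34906777  0.3499357 ] [-0.006  0.    -0.002 -0.003  0.001 -0.   ]
the job is handed in; nothing more can be done
None
```

The shaft is locked and the job is handed in at 24.1 s. With closed fingertips I turned the disc about 55° clockwise by its near pin, then pushed the bar by its lug through the slot against the stop.

**Alignment:** before the bar went in, the slot measured about 0.5° off the bar line.

**Bar home:** at the end of the push, the force on the tool rose to about 27 N with almost no further travel. Afterwards the lug's back face measured x = -97 mm (home is -98), and the bar's nose runs into the keeper.

**Surroundings:** the final top and scene views show the jar, hex key set and pen where they were. The tape and the visible part of the hammer also look unmoved. I didn't recheck the bowl or bit stand, which fell outside those crops, but the hand never went near them. It finished clear of the fixture.

**Disagreements:**
- **Force stops:** my first pin pushes tripped the 15 N force limit three times and moved the tool up to 6 mm sideways. I raised the limit to 35 N and finished slowly, with no further stops.
- **Stopping point:** the fingers stopped about 2 mm short of where I expected, which is within the calibration error.
- **Network reports:** one pin position and some low-confidence detections were wrong, so I measured those points from the pictures instead.

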